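Pull-check a tabbed ring on the spring tester

ROBOT

A 6-joint arm with a two-finger parallel gripper is mounted at the origin on the work surface. World frame = base frame: x ahead of the robot, y to its left, z up, the work surface at z = 0. Lengths are in m, angles in rad, forces in N, time in s.
With the tool pointing down it reaches from about 0.275 to 0.825 m from the base axis. Payload 4.9 kg.
Tool frame: the origin (TCP) lies at the very end of the fingers, on their centre line; the grasp point (between the pads) lies robot.grasp_offset behind it (robot.grasp_offset is the distance from the TCP to the grasp point, in m); z points along the fingers, x is the direction in which the jaws open and shut, and the axes are right-handed (so a half turn about z gives the same grasp; the last joint's range is limited). The gripper opens to 85 mm and grips with 20 to 120 N. Pads are 22 mm wide; open, the fingers measure 114 mm over their backs; the gripper's body (76 mm by 85 mm) begins 54 mm behind the grasp point. The pads swing forward as they close: fully open they stand 13 mm farther back than shut.
Start: joints at [1.137, 0.326, -0.193, 1.052, 0, 1.437], TCP at [0.162, 0.525, 0.231] pointing down, gripper open.
Joint ranges: [-2.65, 2.65], [-0.97, 1.79], [-1.3, 1.35], [-1.93, 2.1], [-1.47, 1.37], [-3.14, 3.14]. Speed limits (rad/s): [2.57, 2.57, 3.14, 3.14, 3.14, 3.14].

INTERFACE

Orientations are given as a unit quaternion [x, y, z, w].
In Python, from bench import robot gives the robot as it stands.
- The arm moves only by the shell command python3 -m jog 'ROWS' [FORCE]. ROWS is JSON, a list of rows, each a list of 7 numbers: the shift along the world's x, y, z in m, then the turn, a rotation vector about the world's x, y, z in degrees, then the finger opening in m, from 0 to 0.0854. In form: [[x, y, z, rx, ry, rz, fingers], ...]. A call has 1 to 20 rows; each row shifts and turns the pose as measured when the row begins; what a row does not reach is not made up. A row lasts 1/12 s, in which the tool goes at most 41.7 mm and 7.16 degrees, less where a joint would pass 70% of its speed; a pose out of reach is approached as far as the arm can. A call with a gripper value outside its range is refused whole. The fingers move at their own pace and stop on an object; FORCE is the grip in N (left out, the last holds). Time passes only in rows, so rows that do not move let the fingers close. It gives the time, the measured TCP pose, the force and the opening at its end, in the units of the state.
- robot.get_obs(): the state, without advancing time (a new reading comes with each control period).
- robot.camera(name): name is "side" or "top" or "wrist"; returns the picture (420x560x3 uint8, red, green, blue); there is no depth.
- robot.camera_info(name): a dict with "mtx" (3x3 intrinsics, pixels), "D" ([k1, k2, p1, p2, k3] as OpenCV has them; the pictures are not rectified), "rvec" (rotation vector, rad) and "tvec" (3), from world to camera coordinates, as OpenCV has them. Camera axes: x right, y down, z forward; pixel columns grow to the right and rows downward; lengths in m; the calibration is good to about 2 mm. A picture is of the moment at which its call begins: read the wrist's pose just before it. camera_info takes no time and is no camera call; for the wrist camera it gives the pose at the moment of the call.
- robot.close_job(): hands the job in, once; it reports no verdict.
The state is a dict: "time": time; "joint_pos": joint angles; "qvel": joint speeds; "effort": joint torques, N m; "position": TCP position; "eef_rot": TCP orientation; "ft_force": force on the tool from outside, world axes, zero at the start; "moment": the same for the moment, N m; "grip_width": opening from 0.0 (shut) to 1.0 (fully open).
Only numpy, scipy, OpenCV 4.12 (cv2) and the standard library are available. Lean on these libraries where they do the work, as an engineer would, in place of code of your own. Each camera call takes 0.05 s, during which the arm holds its last target. There are 200 camera calls.

TASK

Take the largest of the three tabbed rings off its peg on the rack, hang it by its hole on the hook of the spring pull tester, and by the ring draw the tester's spring-loaded carriage out until its pointer lines up with the marker fin beside it. Finish while still holding the ring with the carriage steady at the mark; do not put it down or let go. Leave the other rings on their pegs and everything else where it is.

Things in the scene. Friction and masses are not known exactly. Their poses are not given: they have to be found in the camera images.
- big_ring: The ring to be tested, the largest of three: plain aluminium, 84 mm outside, 60 mm hole, 12 mm thick, about 0.14 kg, hanging in a vertical plane on one of the rack's three pegs. A flat 26 mm wide tab, 12 mm thick and 50 mm tall, rises from the top of its rim. Origin: inner top of the hole (where it rests on the peg), mid-thickness; x is the ring's axis (through its 12 mm thickness), z up along the tab. The outer rim top is 12 mm and the tab's top 62 mm above the origin.
- mid_ring: Bystander, stays on its peg: like ring of 64 mm outside, 42 mm hole. A flat 26 mm wide tab, 12 mm thick and 50 mm tall, rises from the top of its rim. Origin: inner top of the hole (where it rests on the peg), mid-thickness; x is the ring's axis (through its 12 mm thickness), z up along the tab. The tab's top is 61 mm above the origin.
- small_ring: Bystander, stays on its peg: like ring of 52 mm outside, 32 mm hole. A flat 26 mm wide tab, 12 mm thick and 50 mm tall, rises from the top of its rim. Origin: inner top of the hole (where it rests on the peg), mid-thickness; x is the ring's axis (through its 12 mm thickness), z up along the tab. The tab's top is 60 mm above the origin.
- rack: Fixed bench rack: grey foot 120 x 350 mm and 12 mm thick, two white posts and a white bar along y at x = +35 mm, its top at 129 mm. Three steel pegs of 8 mm diameter at y = -100, 0 and +100 mm, axes 120 mm above the table, run from the bar along -x (towards the robot) to x = -50 mm, where each turns up; the upturned tip ends 18 mm above the peg's axis. A ring comes off by being raised over the tip and moved along -x. Origin: centre of the foot's underside.
- tester: Fixed spring pull tester, base 300 x 180 x 12 mm. Origin: centre of its underside; the carriage slides along -x (towards the robot). Nothing beneath the hook's path is higher than 50 mm; the rear spring housing (x 118 to 148 mm) is 71 mm high; a scale bar 32 mm high runs along x at y = +76 mm.
- carriage (a joint): How far the carriage is drawn out along the tester's -x (m): 0 home, 0.080 at the stop. A spring pulls it home: about 2.7 N at home, rising 0.9 N per 10 mm; it returns if let go. Its upright column, 26 x 30 mm, 128 mm high, carries the hook.
- pull_hook (a point): Steel hook of 8 mm bar on the carriage, moving with it; axes as the tester's. Origin: the corner where the level bar, 120 mm above the table, turns up. The bar runs from there 75 mm along +x to the carriage's column; the tip rises from the origin and ends 20 mm above it. A ring is passed over the tip along +x with its hole about the tip, lowered behind it, and pulled along -x so that its rim catches the tip.
- pointer (a point): Tip of the carriage's pointer, a plain aluminium blade 5 mm thick and 6 mm high that sticks out to +y from the carriage, 44 mm above the table; moves with the carriage.
- marker: Fixed black rider, 14 x 14 mm, on the tester's scale bar, with an upright steel fin 4 mm thick and 18 mm wide, 56 mm high above the table: the mark. Origin: beneath the fin's middle, 12 mm above the table; x and y as the tester's. The pointer is at the mark when its x in this frame is 0 (it starts 30 to 55 mm on the +x side and passes beside the fin).
- bearing: Bystander: plain bearing ring, 40 mm across, 14 mm high, lying on the rack's foot. Origin: centre of its underside.
- screw_jar: Bystander: jar 52 mm across, 75 mm high, on the table. Origin: centre of its underside.
- screwdriver: Bystander: screwdriver lying on the table.
- carton: Bystander: cardboard carton 90 x 130 x 50 mm on the table. Origin: centre of its underside.
- coil_housing: Bystander: dark round steel coil housing 90 mm across, 30 mm high, on the table. Origin: centre of its underside.
Not all that is in view belongs to the job. Leave any purple look-alike of the big_ring alone.

How it is judged:
On the way, in this order (a step that is already met when the one before it is completed fails the run):
1. the largest ring has been lifted off its peg and is held clear of the rack (distance of big_ring from where it was at the start of the episode above 0.05 m and contact force between big_ring and rack below 0.05 N and contact force between big_ring and the fingers above 0.5 N and height (world z) of big_ring above 0.09 m), for 0.1 s.
2. the ring's hole is over the tester's hook, behind the upturned tip, with the carriage still within 12 mm of home (x of big_ring in the frame of pull_hook between 0 and 0.06 m and y of big_ring in the frame of pull_hook between -0.022 and 0.022 m and z of big_ring in the frame of pull_hook between -0.006 and 0.018 m and value of joint carriage below 0.012 m), for 0.1 s.
At the end, for the whole second after the job is handed in: For the last second: fingers hold the largest ring (over 2 N), off the rack; it hangs behind the hook's tip and pulls it with over 2.5 N; pointer within 5 mm of the marker along the slide; carriage still (under 10 mm/s); the other two rings on the rack (x of big_ring in the frame of pull_hook between 0 and 0.06 m and y of big_ring in the frame of pull_hook between -0.022 and 0.022 m and z of big_ring in the frame of pull_hook between -0.006 and 0.018 m and x of pointer in the frame of marker between -0.005 and 0.005 m and velocity of joint carriage between -0.01 and 0.01 m/s and contact force between big_ring and carriage above 2.5 N and contact force between big_ring and the fingers above 2 N and contact force between big_ring and rack below 0.1 N and height (world z) of each of mid_ring, small_ring above 0.1 m); the arm keeps its last pose, push and grip.
It fails at once if another ring, the bearing, jar, screwdriver, carton or coil housing is moved by more than 40 mm (distance of any of mid_ring, small_ring, bearing, screw_jar, screwdriver, carton, coil_housing from where it was at the start of the episode above 0.04 m).
It also fails if it takes over 48 s, if anything falls off the work surface, if the arm or the gripper's body presses on something with over 40 N, if the wrist force passes 120 N, or if a joint passes its speed limit or range.

## Working session

There is one attempt and no reset: what is moved stays moved. The work goes in short steps, Python scripts to look and compute and a shell command to move; the robot and the scene stay as the last step left them, time stands still between calls to the robot, and variables do not carry over. Pictures are saved under pics/ and viewed, about 8 in all and at most 12, crops included, and the job is handed in when it is done.

```bash
mkdir -p pics
cat > h.py <<'E'
import numpy as np, cv2
from bench import robot
def snap(n,f):
    im=robot.camera(n); cv2.imwrite(f'pics/{f}.png',im[:,:,::-1]); return im
def ray(n,uv,info=None):
    c=info or robot.camera_info(n); R=cv2.Rodrigues(np.array(c['rvec'],float))[0]; t=np.array(c['tvec'],float).ravel()
    p=cv2.undistortPoints(np.array(uv,float).reshape(-1,1,2),np.array(c['mtx'],float),np.array(c['D'],float)).reshape(-1,2)
    d=np.c_[p,np.ones(len(p))]@R; return -R.T@t,d
def onz(n,uv,z,info=None):
    o,d=ray(n,uv,info); return o+d*((z-o[2])/d[:,2])[:,None]
def proj(n,P):
    c=robot.camera_info(n); return cv2.projectPoints(np.array(P,float).reshape(-1,3),np.array(c['rvec'],float),np.array(c['tvec'],float),np.array(c['mtx'],float),np.array(c['D'],float))[0].reshape(-1,2)
def tri(uv1,uv2,a='side',b='top'):
    o1,d1=ray(a,[uv1]);o2,d2=ray(b,[uv2]);A=np.c_[d1[0],-d2[0]];s=np.linalg.lstsq(A,o2-o1,rcond=None)[0]
    p,q=o1+d1[0]*s[0],o2+d2[0]*s[1]; return (p+q)/2,np.linalg.norm(p-q)
E
python3 - <<'E'
from h import *
a=snap('side','s0');b=snap('top','t0');cv2.imwrite('pics/both.png',cv2.resize(np.vstack([a,b])[:,:,::-1],None,fx=1,fy=1))
for n in('side','top'):
    c=robot.camera_info(n);print(n,ray(n,[[280,210]]),c['mtx'])
print(robot.get_obs(),robot.grasp_offset)
E
```

```text
side (array([ 1.26154222, -0.95239535,  1.02294987]), array([[-0.47439278,  0.63186479, -0.61295675]])) [[471.77825372   0.         280.36231347]
 [  0.         471.77825372 211.94573081]
 [  0.           0.           1.        ]]
top (array([ 0.21117405, -0.00335417,  1.6007103 ]), array([[ 0.21470699, -0.02758507, -0.97651507]])) [[484.70685386   0.         269.85634681]
 [  0.         484.70685386 209.0580489 ]
 [  0.           0.           1.        ]]
{'time': 0.1, 'joint_pos': array([ 1.13677041e+00,  3.26868762e-01, -1.93469521e-01,  1.05201210e+00,
        7.50752512e-07,  1.43662200e+00]), 'qvel': array([ 0.00156987, -0.00209117, -0.00010056,  0.0002353 ,  0.0002016 ,
        0.00056385]), 'effort': array([ 1.47620092e-03, -4.44239974e+01,  2.63037425e+01,  7.92373350e-03,
       -1.16240190e-04,  2.95525098e-06]), 'position': array([0.16221375, 0.52499272, 0.23058614]), 'eef_rot': array([ 8.04791166e-01,  5.93557558e-01, -6.81602454e-04,  3.73082686e-04]), 'ft_force': array([ 0.36903353,  0.22132626, -0.07231501]), 'moment': array([-0.01796966,  0.00205312, -0.01895794]), 'grip_width': 0.9995909892187353} 0.0187
```

View pics/s0.png

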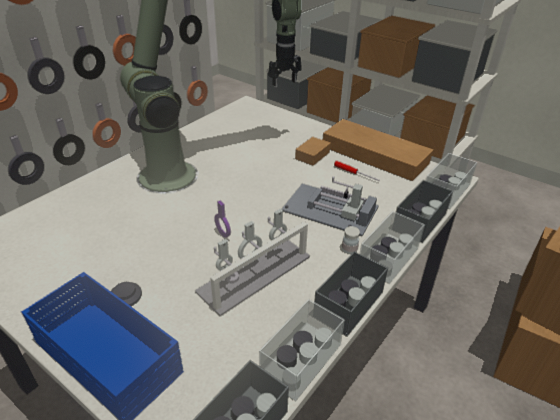

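View pics/t0.png

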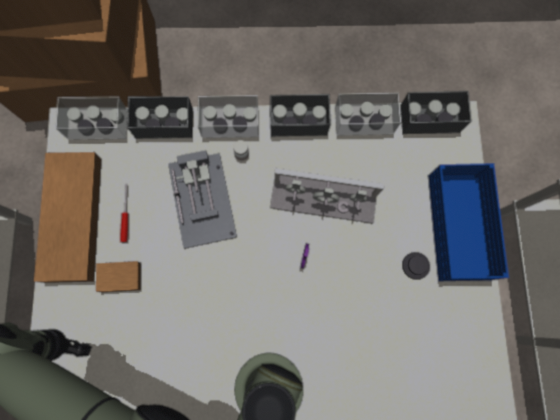

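The side view shows the rack with its three rings at about (222–278, 215–260), a purple ring at (221,218), and the tester at (335,205). In the top view the rack is near (327,195), the tester near (202,198), and the purple ring at (305,256). Next I'll zoom in.

Run:
```python
import cv2,numpy as np
a=cv2.imread('pics/s0.png');b=cv2.imread('pics/t0.png')
def z(i,x0,y0,x1,y1,W,H): return cv2.resize(i[y0:y1,x0:x1],(W,H),interpolation=cv2.INTER_CUBIC)
# top row: side rack (190..320,190..310), side tester(275..385,170..235); bottom: top rack, top tester
r=np.vstack([np.hstack([z(a,190,195,290,295,400,300)[:, :],z(a,280,170,380,245,400,300)]),np.hstack([z(b,260,165,390,262,400,300),z(b,150,145,250,245,400,300)])])
cv2.imwrite('pics/z0.png',r)
```

```text
(no output)
```

View pics/z0.png

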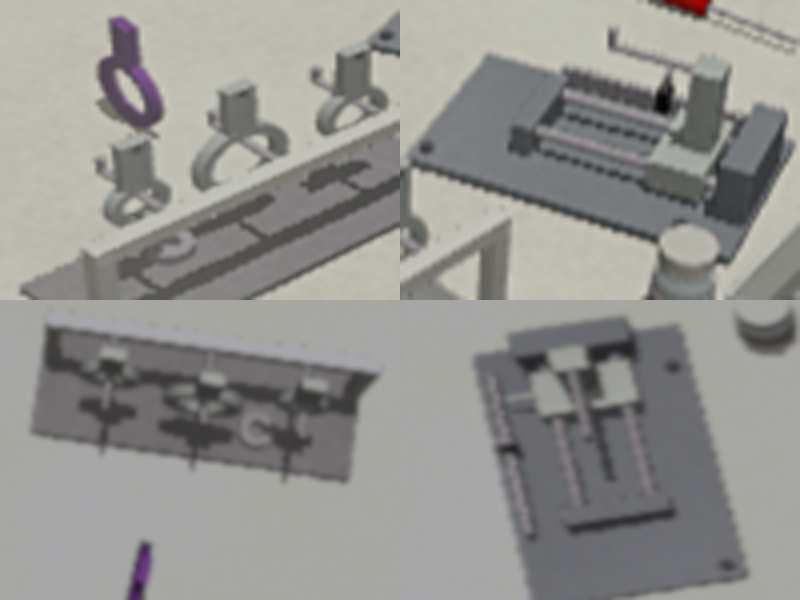

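The big ring is on the middle peg; its tab top is at about side (249.5,224) and top (329,190.5). The tester's hook corner is at about side (333,181) and top (197,191).

Run:
```python
from h import *
print('tab',tri((249.5,224.3),(329.2,190.5)),onz('top',[[329.2,190.5]],.186))
f=onz('top',[[270.4,207.7],[373.8,223.2]],.012);print('rackfront',f,np.degrees(np.arctan2(*(f[0]-f[1])[:2])),np.linalg.norm(f[0]-f[1]))
t=onz('top',[[237,236],[220.75,153.3],[168.75,164]],.012);print('tester',t,np.linalg.norm(t[0]-t[1]),np.linalg.norm(t[1]-t[2]));d=t[1]-t[0];print('yaw',np.degrees(np.arctan2(d[1],d[0])))
print('hook',tri((333.25,181.25),(197,190.7)),onz('top',[[197,190.7]],.13))
print('purple',onz('top',[[305,256]],.1))
```

```text
tab (array([ 0.58236312, -0.19201076,  0.18160808]), np.float64(0.0045204338112510845)) [[ 0.57959645 -0.19300797  0.186     ]]
rackfront [[ 0.56900485 -0.01617256  0.012     ]
 [ 0.50959888 -0.35937199  0.012     ]] 9.820283642799978 0.3483029101927014
tester [[0.47494864 0.09641896 0.012     ]
 [0.76404939 0.15085048 0.012     ]
 [0.72859502 0.32811962 0.012     ]] 0.29418027587086754 0.18077986415863523
yaw 10.66275073436279
hook (array([0.60543667, 0.21610605, 0.12004469]), np.float64(0.0037751478343135392)) [[0.6012832  0.21337804 0.13      ]]
purple [[ 0.39354506 -0.11978615  0.1       ]]
```

```bash
python3 -m jog '[[0.02,-0.036,0.005,0,0,-5,0.0854],[0.02,-0.036,0.005,0,0,-5,0.0854],[0.02,-0.036,0.005,0,0,-5,0.0854],[0.02,-0.036,0.005,0,0,-5,0.0854],[0.02,-0.036,0.005,0,0,-5,0.0854],[0.02,-0.036,0.005,0,0,-5,0.0854],[0.02,-0.036,0.005,0,0,-5,0.0854],[0.02,-0.036,0.005,0,0,-5,0.0854],[0.02,-0.036,0.005,0,0,-5,0.0854],[0.02,-0.036,0.005,0,0,-5,0.0854],[0.02,-0.036,0.005,0,0,-5,0.0854],[0.02,-0.036,0.005,0,0,-5,0.0854],[0.02,-0.036,0.005,0,0,-5,0.0854],[0.02,-0.036,0.005,0,0,-5,0.0854],[0.02,-0.036,0.005,0,0,-5,0.0854],[0.02,-0.036,0.005,0,0,-5,0.0854]]'
python3 - <<'E'
from h import *
from scipy.spatial.transform import Rotation as R
o=robot.get_obs();print(o['position'],R.from_quat(o['eef_rot']).as_matrix()[:,0],ray('wrist',[[280,210]]))
E
```

```text
time: 1.43
position: [0.4728, -0.0574, 0.3057]
eef_rot: [0.996, -0.089, -0.003, -0.002]
ft_force: [0.0, 0.7, -0.7]
grip_width: 1.0
[ 0.4728064  -0.05738452  0.3056963 ] [ 0.98411311 -0.17740558 -0.00697521] (array([0.48730282, 0.01568557, 0.44824835]), array([[-0.06630611, -0.2863001 , -0.95588652]]))
```

```bash
python3 -m jog '[[0.027,-0.035,0,0,0,0,0.0854],[0.027,-0.035,0,0,0,0,0.0854],[0.03,-0.035,0,0,0,0,0.0854],[0.02,-0.02,0,0,0,0.3,0.0854],[0,0,0,0,0,0,0.0854]]'
python3 - <<'E'
from h import *
o=robot.get_obs();print(o['position']);snap('wrist','w1');np.save('w1.npy',robot.camera_info('wrist'),allow_pickle=True)
E
```

```text
time: 1.85
position: [0.5721, -0.1845, 0.3035]
eef_rot: [0.996, -0.093, -0.003, -0.001]
ft_force: [-1.0, 1.2, -0.7]
grip_width: 1.0
[ 0.57213091 -0.18447249  0.30348093]
```

View pics/w1.png

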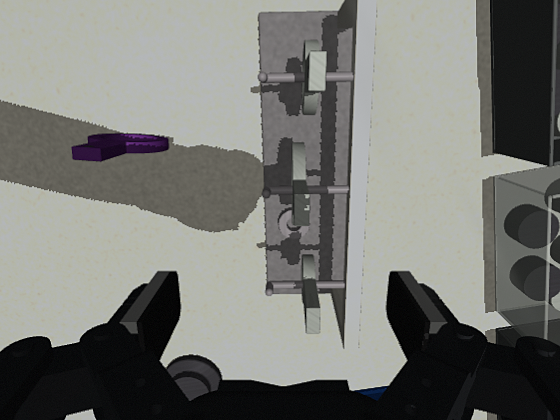

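Run:
```python
import cv2
a=cv2.imread('pics/w1.png');cv2.imwrite('pics/w1z.png',cv2.resize(a[30:345,245:375],None,fx=3,fy=1.9,interpolation=cv2.INTER_CUBIC))
from h import *
i=np.load('w1.npy',allow_pickle=True).item()
print(proj('wrist',[[.58,-.1925,.186],[.58,-.1925,.136]]))
```

```text
[[297.96328741 212.98692714]
 [296.1655535  196.27958692]]
```

View pics/w1z.png

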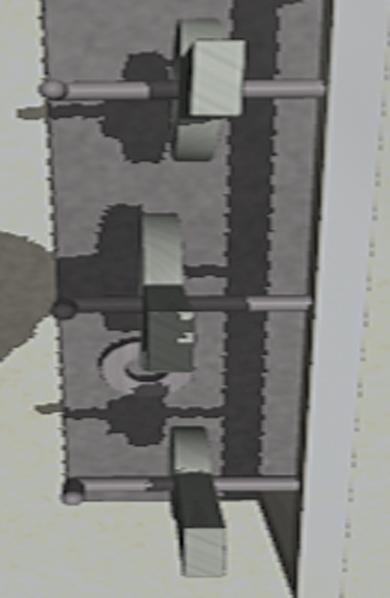

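Run:
```python
from h import *
i=np.load('w1.npy',allow_pickle=True).item()
print(onz('wrist',[[301.7,209],[301.7,226],[294,209],[309.3,209]],.186,i))
b=lambda x,y:[245+x/3,30+y/1.9]
p=onz('wrist',[b(217,78),b(205,553)],.185,i);print('mid/small tabs',p)
q=onz('wrist',[b(52,90),b(64,308),b(72,490)],.138,i);print('pegtips',q,q[0]-q[2], np.degrees(np.arctan2(-(q[0]-q[2])[0],(q[0]-q[2])[1])))
```

```text
[[ 0.5833666  -0.18986493  0.186     ]
 [ 0.58102601 -0.20348221  0.186     ]
 [ 0.57756725 -0.18879074  0.186     ]
 [ 0.58908874 -0.19092483  0.186     ]]
mid/small tabs [[ 0.61074337 -0.09435428  0.185     ]
 [ 0.57620712 -0.29020761  0.185     ]]
pegtips [[ 0.5703461  -0.08802333  0.138     ]
 [ 0.55445332 -0.18328854  0.138     ]
 [ 0.5379705  -0.27804456  0.138     ]] [0.0323756  0.19002123 0.        ] -9.669140073548945
```

```bash
python3 -m jog '[[0.01,-0.005,0,0,0,1,0.0854],[0,0,-0.03,0,0,0,0.0854],[0,0,-0.03,0,0,0,0.0854],[0,0,-0.03,0,0,0,0.0854],[0,0,-0.02,0,0,0,0.0854],[0,0,0,0,0,0,0.0854]]'
python3 - <<'E'
from h import *
snap('wrist','w2');from scipy.spatial.transform import Rotation as R
print(robot.get_obs()['position'],R.from_quat(robot.get_obs()['eef_rot']).as_matrix())
E
```

```text
time: 2.4
position: [0.5774, -0.1833, 0.1903]
eef_rot: [0.997, -0.083, -0.005, -0.003]
ft_force: [-0.7, 0.6, -0.3]
grip_width: 0.998
[ 0.57794429 -0.1834237   0.19214096] [[ 0.98632915 -0.16461548 -0.0075194 ]
 [-0.16457524 -0.9863481   0.00569393]
 [-0.00835406 -0.00437858 -0.99995552]]
```

View pics/w2.png

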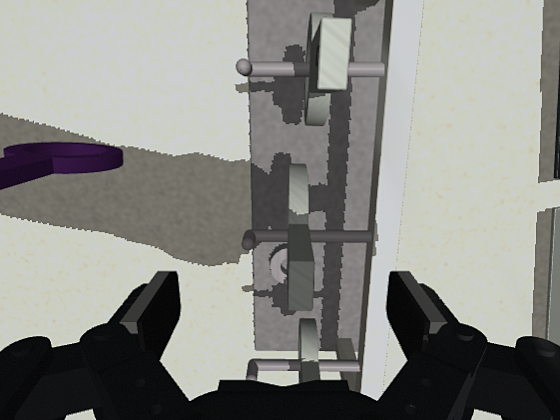

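The big ring's tab top is now at (289–313, 261–311), between the open fingers.

```bash
python3 - <<'E'
from h import *
print(onz('wrist',[[301,286],[301,261],[301,311],[289,286],[313,286]],.186))
E
python3 -m jog '[[0.004,-0.006,0,0,0,0,0.0854],[0,0,0,0,0,0,0.0854]]' 80
```

```text
[[ 0.58524351 -0.19319085  0.186     ]
 [ 0.58716251 -0.18050839  0.186     ]
 [ 0.58323458 -0.20646997  0.186     ]
 [ 0.57968621 -0.19229054  0.186     ]
 [ 0.59079768 -0.19409104  0.186     ]]
time: 2.62
position: [0.5823, -0.1887, 0.1947]
eef_rot: [0.997, -0.082, -0.003, -0.002]
ft_force: [-0.3, 0.6, 1.1]
grip_width: 0.999
```

```bash
python3 -m jog '[[0.003,-0.005,-0.01,0,0,0,0.0854],[0,0,-0.02,0,0,0,0.0854],[0,0,-0.015,0,0,0,0.0854],[0,0,0,0,0,0,0.0854],[0,0,0,0,0,0,0.0854]]' 80
```

```text
time: 3.03
position: [0.5913, -0.1975, 0.1553]
eef_rot: [0.997, -0.082, 0.004, 0.0]
ft_force: [-0.2, 0.1, 0.5]
grip_width: 1.002
```

```bash
python3 -m jog '[[-0.006,0.004,-0.005,0,0,0,0.0854],[0,0,0,0,0,0,0.0854]]' 80
```

```text
time: 3.2
position: [0.5864, -0.1944, 0.152]
eef_rot: [0.997, -0.082, 0.005, 0.001]
ft_force: [0.1, 0.3, 0.3]
grip_width: 1.0
```

```bash
python3 -m jog '[[0,0,0,0,0,0,0],[0,0,0,0,0,0,0],[0,0,0,0,0,0,0],[0,0,0,0,0,0,0],[0,0,0,0,0,0,0],[0,0,0,0,0,0,0],[0,0,0,0,0,0,0],[0,0,0,0,0,0,0],[0,0,0,0,0,0,0],[0,0,0,0,0,0,0]]' 80
```

```text
time: 4.03
position: [0.5897, -0.1964, 0.1568]
eef_rot: [0.997, -0.082, 0.008, 0.002]
ft_force: [0.3, -1.0, 1.2]
grip_width: 0.126
```

```bash
python3 -m jog '[[0,0,0.01,0,0,0,0],[0,0,0.01,0,0,0,0],[0,0,0.01,0,0,0,0],[0,0,0,0,0,0,0]]'
python3 - <<'E'
from h import *
snap('side','s2');a=cv2.imread('pics/s2.png')[195:295,180:300];cv2.imwrite('pics/s2z.png',cv2.resize(a,None,fx=5,fy=5,interpolation=cv2.INTER_CUBIC))
E
```

```text
time: 4.37
position: [0.5888, -0.1959, 0.1888]
eef_rot: [0.997, -0.082, 0.007, 0.002]
ft_force: [0.2, -0.2, -1.5]
grip_width: 0.13
```

View pics/s2z.png

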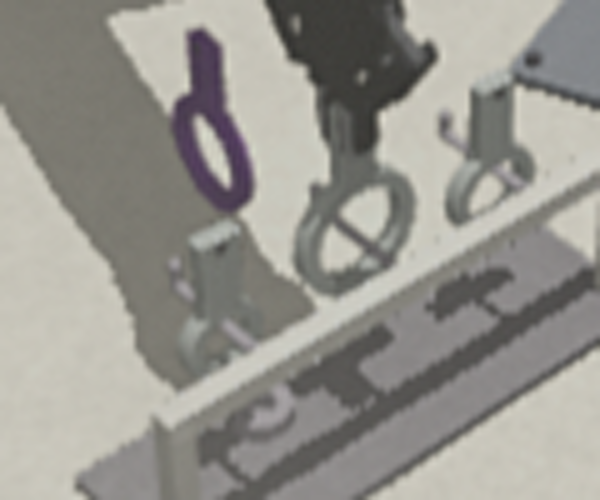

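The ring is held and lifted about 32 mm. The peg passes through the lower half of the hole, so I can now draw it out along rack −x.

```bash
python3 -m jog '[[-0.015,0.0025,0,0,0,0,0],[-0.015,0.0025,0,0,0,0,0],[-0.015,0.0025,0,0,0,0,0]]'; python3 -m jog '[[-0.015,0.0025,0,0,0,0,0],[-0.015,0.0025,0,0,0,0,0],[-0.01,0.002,0,0,0,0,0],[0,0,0,0,0,0,0]]'
```

```text
time: 4.67
position: [0.5455, -0.189, 0.1885]
eef_rot: [0.997, -0.082, 0.009, 0.002]
ft_force: [-1.8, -0.3, 0.1]
grip_width: 0.125
time: 5.0
position: [0.5006, -0.1806, 0.1882]
eef_rot: [0.997, -0.082, 0.008, 0.002]
ft_force: [-0.2, 0.1, -0.7]
grip_width: 0.128
```

```bash
python3 -m jog '[[0,0,0.035,0,0,0,0],[0,0,0.035,0,0,0,0],[0,0.025,0,0,0,2.3,0],[0,0.035,0,0,0,2.3,0],[0,0.035,0,0,0,2.3,0],[0,0.035,0,0,0,2.3,0],[0,0.035,0,0,0,2.3,0],[0,0.035,0,0,0,2.3,0],[0,0.035,0,0,0,2.3,0],[0,0.035,0,0,0,2.3,0],[0,0.035,0,0,0,2,0],[0,0.03,0,0,0,0,0],[0,0.01,0,0,0,0,0],[0,0,0,0,0,0,0]]'
python3 - <<'E'
from h import *
snap('wrist','w3');snap('side','s3');snap('top','t3')
from scipy.spatial.transform import Rotation as R
print(robot.get_obs()['position'],R.from_quat(robot.get_obs()['eef_rot']).as_matrix())
z=lambda n,x0,y0,x1,y1:cv2.resize(cv2.imread(f'pics/{n}.png')[y0:y1,x0:x1],(400,300),interpolation=cv2.INTER_CUBIC)
w=cv2.resize(cv2.imread('pics/w3.png'),(400,300))
cv2.imwrite('pics/c3.png',np.vstack([np.hstack([w,z('s3',280,150,380,225)]),np.hstack([z('t3',150,145,250,220),z('s3',310,170,360,207)])]))
np.save('w3.npy',robot.camera_info('wrist'),allow_pickle=True)
E
```

```text
time: 6.17
position: [0.5069, 0.1792, 0.2642]
eef_rot: [0.995, 0.102, 0.015, 0.0]
ft_force: [0.2, -0.3, -1.3]
grip_width: 0.128
[0.5068687  0.17605188 0.26404732] [[ 9.79660568e-01  1.98553652e-01  2.90106657e-02]
 [ 1.98609845e-01 -9.80078164e-01  9.60520929e-04]
 [ 2.86234349e-02  4.82081934e-03 -9.99578641e-01]]
```

View pics/c3.png

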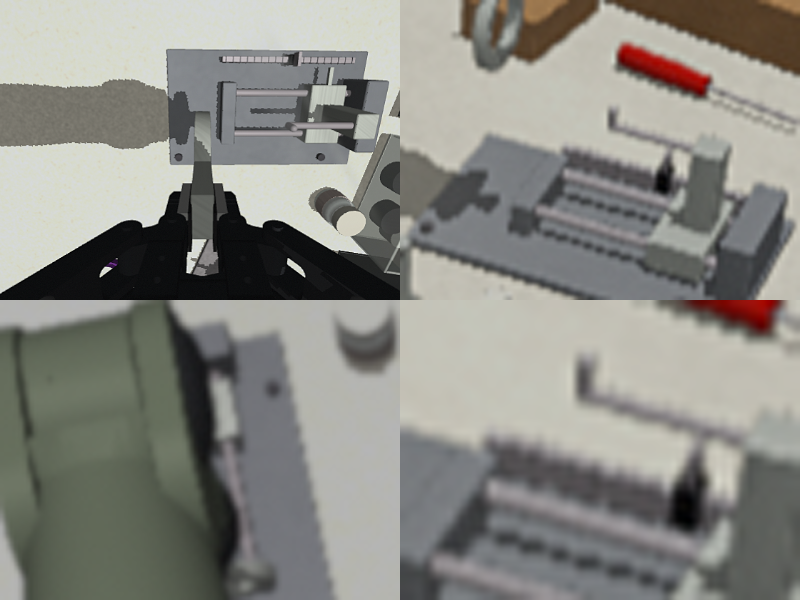

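The ring hangs in the gripper and the wrist camera sees the hook tip near (410,178). I'll zoom there.

Run:
```python
import cv2
a=cv2.imread('pics/w3.png')[60:240,225:525];cv2.imwrite('pics/w3z.png',cv2.resize(a,(750,450),interpolation=cv2.INTER_CUBIC))
```

```text
(no output)
```

View pics/w3z.png

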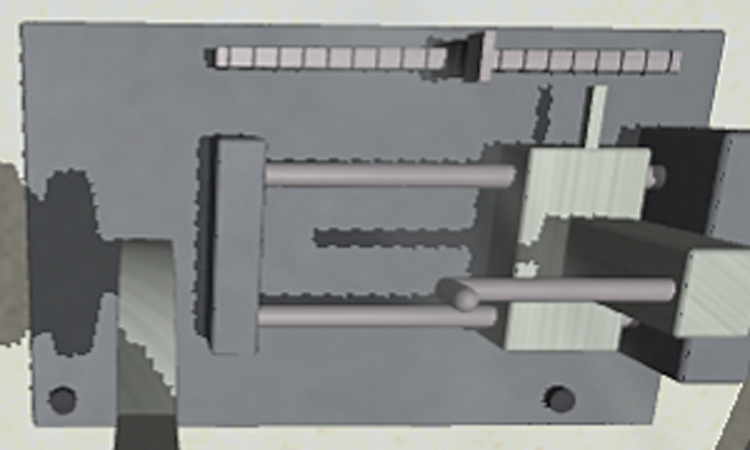

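Run:
```python
from h import *
i=np.load('w3.npy',allow_pickle=True).item()
g=lambda x,y,z:onz('wrist',[[225+x/2.5,60+y/2.5]],z,i)[0]
A,B,C,D=[g(x,y,.012) for x,y in((22,22),(725,30),(35,425),(652,425))]
an=lambda a,b:np.degrees(np.arctan2(*(b-a)[1::-1]))
print('yaw',an(A,B),an(C,D),np.linalg.norm(B-A),np.linalg.norm(A-C),A,B,C,D)
print('bar',an(g(480,289,.12),g(672,289,.12)))
tip=g(467,298,.14);print('tip',tip,'tip2',g(450,285,.12))
p=g(597,88,.047);f=g(485,32,.056);y=np.radians(10.7);u=np.array([np.cos(y),np.sin(y),0]);v=np.array([-u[1],u[0],0])
c=(A+B+C)/3
print('ptr-fin',(p-f)@u,(p-f)@v)
o=robot.get_obs();P=o['position'];print('tcp',P,'tip rel along,lat',(tip-P)@u,(tip-P)@v, 'col',(g(685,290,.128)-tip)@u)
# ring tab top/bottom rim in image
print('rim',[(g(x,y,.235)-P)@np.c_[u,v] for x,y in((120,240),(173,240))])
```

```text
yaw 11.040280563791653 10.847162450087085 0.2970481877603527 0.17786605719149773 [0.44384898 0.26986008 0.012     ] [0.73539964 0.32674453 0.012     ] [0.47811501 0.09532592 0.012     ] [0.77037378 0.15132663 0.012     ]
bar 11.152348449783895
tip [0.60565022 0.21196966 0.14      ] tip2 [0.60752951 0.21228184 0.12      ]
ptr-fin 0.05059056545167124 -0.019136870246381367
tcp [0.5068687  0.17605188 0.26404732] tip rel along,lat 0.10373271053976044 0.016952843108918307 col 0.07650395627345881
rim [array([-0.00418419,  0.04876996]), array([0.00606095, 0.04886388])]
```

```bash
python3 -m jog '[[-0.003,0.013,-0.02,0,1.6,-0.5,0],[0,0,-0.025,0,0,0,0],[0,0,-0.025,0,0,0,0],[0,0,-0.005,0,0,0,0],[0,0,0,0,0,0,0]]'
python3 - <<'E'
from h import *
from scipy.spatial.transform import Rotation as R
o=robot.get_obs();y=np.radians(10.9);u=np.array([np.cos(y),np.sin(y),0]);v=np.array([-u[1],u[0],0]);d=np.array([.606,.212,0])-o['position']
print(o['position'],R.from_quat(o['eef_rot']).as_matrix()[:,0],d@u,d@v)
E
```

```text
time: 6.73
position: [0.5071, 0.1813, 0.189]
eef_rot: [0.996, 0.089, 0.003, 0.001]
ft_force: [0.1, 0.8, -0.4]
grip_width: 0.124
[0.50705824 0.18128252 0.18902961] [0.98416529 0.17717777 0.00516867] 0.1029652621211346 0.011453855862161636
```

```bash
python3 -m jog '[[-0.002,0.01,0,0,0,0.5,0],[0.02,0.004,0,0,0,0,0],[0.02,0.004,0,0,0,0,0],[0.02,0.004,0,0,0,0,0],[0,0,0,0,0,0,0]]'
python3 - <<'E'
from h import *
from scipy.spatial.transform import Rotation as R
o=robot.get_obs();y=np.radians(10.9);u=np.array([np.cos(y),np.sin(y),0]);v=np.array([-u[1],u[0],0]);d=np.array([.606,.212,0])-o['position']
print(o['position'],R.from_quat(o['eef_rot']).as_matrix()[:,0],d@u,d@v)
snap('side','s4');snap('wrist','w4')
z=lambda n,x0,y0,x1,y1:cv2.resize(cv2.imread(f'pics/{n}.png')[y0:y1,x0:x1],(400,300),interpolation=cv2.INTER_CUBIC)
cv2.imwrite('pics/c4.png',np.hstack([z('s4',300,140,380,200),z('w4',200,60,480,270)]))
E
```

```text
time: 7.15
position: [0.5685, 0.2025, 0.1956]
eef_rot: [0.996, 0.091, 0.005, 0.0]
ft_force: [0.4, 0.7, -1.4]
grip_width: 0.127
[0.56847986 0.20248772 0.19558097] [0.98339882 0.18118231 0.00998628] 0.03864195926777148 0.0022457781000016826
```

View pics/c4.png

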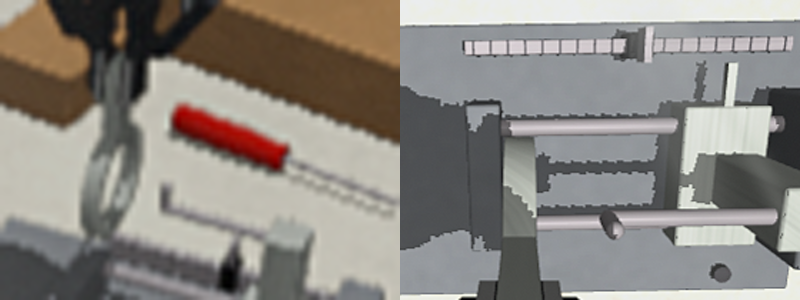

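```bash
python3 - <<'E'
from h import *
p=robot.get_obs()['position'];print(p)
print(proj('side',[[p[0],p[1],p[2]-.031-.03],[p[0],p[1],p[2]-.031],[p[0],p[1],p[2]-.091],[.606,.212,.14],[.606,.212,.12]]))
E
python3 -m jog '[[0.02,0.003,-0.005,0,0.5,0,0],[0.02,0.004,0,0,0,0,0],[0.02,0.004,0,0,0,0,0],[0,0,0,0,0,0,0]]'
python3 - <<'E'
from h import *
o=robot.get_obs();y=np.radians(10.9);u=np.array([np.cos(y),np.sin(y),0]);v=np.array([-u[1],u[0],0]);d=np.array([.606,.212,0])-o['position']
print(o['position'],d@u,d@v)
E
```

```text
[0.56528879 0.20207012 0.19514026]
[[320.84553326 175.57264806]
 [321.47328618 168.11153341]
 [320.23299424 182.86153003]
 [332.69737756 177.07587079]
 [332.19100276 181.99356319]]
time: 7.58
position: [0.6229, 0.2133, 0.1935]
eef_rot: [0.996, 0.092, -0.002, -0.0]
ft_force: [0.9, -0.0, -0.4]
grip_width: 0.128
[0.62286565 0.21334038 0.19350031] -0.01681483555788684 0.0018730240133913204
```

```bash
python3 -m jog '[[0.006,0.003,-0.01,0,0,0,0],[0,0,-0.01,0,0,0,0],[0,0,-0.006,0,0,0,0],[0,0,0,0,0,0,0]]'
python3 - <<'E'
from h import *
o=robot.get_obs();p=o['position'];y=np.radians(10.9);u=np.array([np.cos(y),np.sin(y),0]);v=np.array([-u[1],u[0],0]);d=np.array([.606,.212,0])-p
print(p,d@u,d@v)
snap('side','s5');snap('wrist','w5')
z=lambda n,x0,y0,x1,y1:cv2.resize(cv2.imread(f'pics/{n}.png')[y0:y1,x0:x1],(400,480),interpolation=cv2.INTER_CUBIC)
cv2.imwrite('pics/c5.png',np.hstack([z('s5',315,145,365,205),z('w5',200,60,440,348)]))
print(proj('side',[[p[0],p[1],p[2]-.031],[p[0],p[1],p[2]-.091]]))
E
```

```text
time: 7.92
position: [0.6266, 0.2166, 0.1664]
eef_rot: [0.996, 0.092, -0.003, -0.0]
ft_force: [-0.6, -0.1, -1.1]
grip_width: 0.123
[0.62664659 0.21660434 0.16635427] -0.02114476103847025 -0.0006170963011509715
[[338.52412486 179.79612538]
 [336.8924215  194.29714507]]
```

View pics/c5.png

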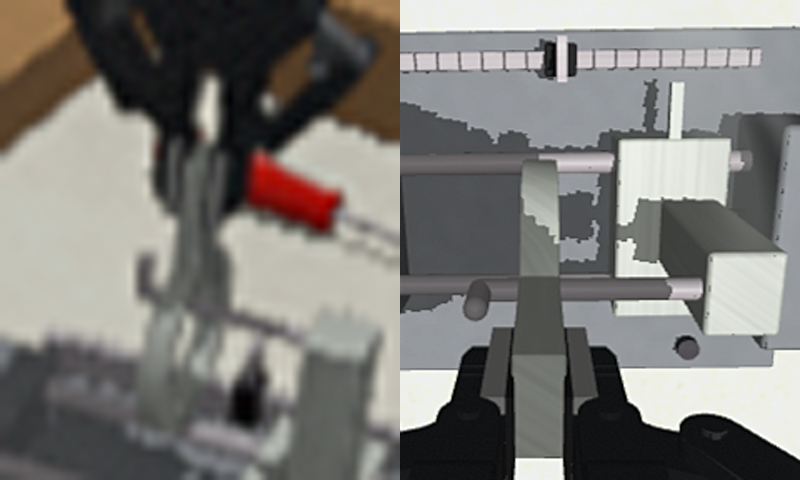

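The ring is over the hook: the tip stands in front of it (left panel, at (145,270)) and the bar runs through the hole. I'll lower it the rest of the way.

```bash
python3 -m jog '[[0,0,-0.004,0,0,0,0],[0,0,-0.003,0,0,0,0],[0,0,0,0,0,0,0]]';python3 -m jog '[[0,0,-0.002,0,0,0,0],[0,0,0,0,0,0,0]]'
```

```text
time: 8.27
position: [0.6266, 0.2167, 0.161]
eef_rot: [0.996, 0.092, -0.002, -0.0]
ft_force: [0.6, -0.5, -2.6]
grip_width: 0.123
time: 8.43
position: [0.6265, 0.2167, 0.159]
eef_rot: [0.996, 0.092, -0.002, -0.0]
ft_force: [-1.0, 0.3, -1.8]
grip_width: 0.124
```

```bash
python3 -m jog '[[0,0,-0.002,0,0,0,0],[0,0,0,0,0,0,0]]';python3 -m jog '[[0,0,-0.002,0,0,0,0],[0,0,0,0,0,0,0]]';python3 -m jog '[[0,0,-0.002,0,0,0,0],[0,0,0,0,0,0,0]]'
```

```text
time: 8.6
position: [0.6267, 0.2167, 0.1571]
eef_rot: [0.996, 0.092, -0.001, -0.0]
ft_force: [0.6, -0.2, -1.9]
grip_width: 0.122
time: 8.77
position: [0.6275, 0.2168, 0.1571]
eef_rot: [0.996, 0.092, -0.0, -0.001]
ft_force: [-0.3, -0.1, -1.7]
grip_width: 0.125
time: 8.93
position: [0.6283, 0.217, 0.157]
eef_rot: [0.996, 0.092, 0.001, -0.001]
ft_force: [0.6, 0.7, -0.8]
grip_width: 0.126
```

```bash
python3 -m jog '[[-0.006,-0.001,0,0,0,0,0],[-0.006,-0.001,0,0,0,0,0],[-0.006,-0.001,0,0,0,0,0],[0,0,0,0,0,0,0]]';python3 -m jog '[[-0.01,-0.002,0,0,0,0,0],[-0.01,-0.002,0,0,0,0,0],[0,0,0,0,0,0,0]]'
python3 -m jog '[[-0.006,-0.001,0,0,0,0,0],[0,0,0,0,0,0,0]]'
python3 - <<'E'
from h import *
o=robot.get_obs();y=np.radians(10.9);u=np.array([np.cos(y),np.sin(y),0]);v=np.array([-u[1],u[0],0]);d=np.array([.606,.212,0])-o['position']
print(o['position'],d@u,d@v,o['ft_force']@u)
snap('side','s6');snap('wrist','w6');np.save('w6.npy',robot.camera_info('wrist'),allow_pickle=True)
z=lambda n,x0,y0,x1,y1:cv2.resize(cv2.imread(f'pics/{n}.png')[y0:y1,x0:x1],(400,480),interpolation=cv2.INTER_CUBIC)
cv2.imwrite('pics/c6.png',np.hstack([z('s6',315,145,365,205),z('w6',240,40,440,280)]))
E
```

```text
time: 9.27
position: [0.6108, 0.2139, 0.1569]
eef_rot: [0.996, 0.092, 0.003, -0.001]
ft_force: [2.4, -0.2, -3.1]
grip_width: 0.132
time: 9.52
position: [0.5941, 0.2104, 0.1575]
eef_rot: [0.996, 0.091, 0.008, -0.001]
ft_force: [3.3, 1.0, -2.6]
grip_width: 0.125
time: 9.68
position: [0.5906, 0.2098, 0.1582]
eef_rot: [0.996, 0.091, 0.011, -0.002]
ft_force: [3.8, 1.5, -4.3]
grip_width: 0.128
[0.59057019 0.20978904 0.15815179] 0.015569524083038426 -0.0007466333740245796 4.0245905817682255
```

View pics/c6.png

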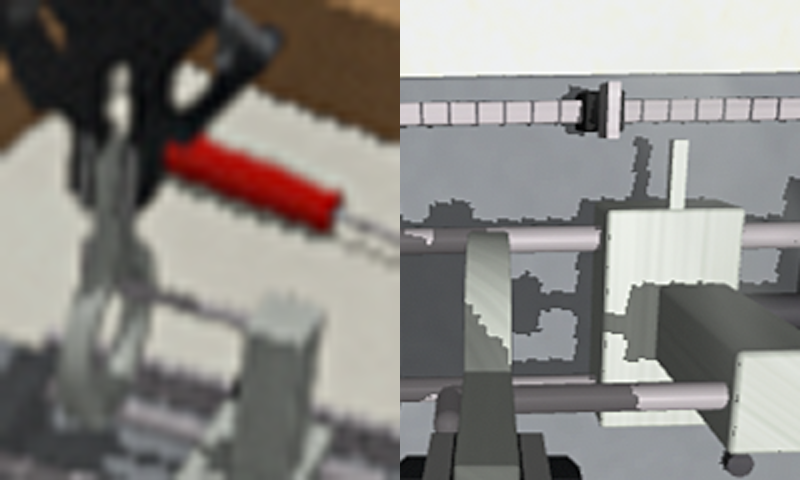

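The ring's rim catches the tip and the carriage is moving. The pointer tip is at about crop (679,140) and the fin at (612,85–137). My viewing allowance is used up, so I'll work from pixel profiles from here.

Run:
```python
from h import *
im=cv2.cvtColor(cv2.imread('pics/w6.png'),cv2.COLOR_BGR2GRAY)
for r in(82,84,90,98,106,108):print(r,list(im[r,325:360]))
for r in(109,111,113,116,120,130):print(r,list(im[r,370:392]))
print('ptr col',list(im[100:125,379]));print('fin cols',list(im[72:115,343]),list(im[72:115,349]))
```

```text
82 [np.uint8(133), np.uint8(158), np.uint8(159), np.uint8(158), np.uint8(156), np.uint8(156), np.uint8(153), np.uint8(153), np.uint8(154), np.uint8(152), np.uint8(152), np.uint8(154), np.uint8(154), np.uint8(158), np.uint8(137), np.uint8(94), np.uint8(72), np.uint8(63), np.uint8(49), np.uint8(179), np.uint8(228), np.uint8(219), np.uint8(217), np.uint8(219), np.uint8(223), np.uint8(191), np.uint8(156), np.uint8(158), np.uint8(159), np.uint8(160), np.uint8(160), np.uint8(161), np.uint8(161), np.uint8(161), np.uint8(161)]
84 [np.uint8(68), np.uint8(73), np.uint8(74), np.uint8(73), np.uint8(73), np.uint8(99), np.uint8(115), np.uint8(114), np.uint8(111), np.uint8(146), np.uint8(167), np.uint8(165), np.uint8(166), np.uint8(171), np.uint8(129), np.uint8(69), np.uint8(68), np.uint8(67), np.uint8(53), np.uint8(184), np.uint8(230), np.uint8(220), np.uint8(219), np.uint8(220), np.uint8(227), np.uint8(180), np.uint8(145), np.uint8(162), np.uint8(159), np.uint8(158), np.uint8(159), np.uint8(159), np.uint8(161), np.uint8(161), np.uint8(161)]
90 [np.uint8(161), np.uint8(165), np.uint8(166), np.uint
[... 4992 characters left out ...]
nt8(152), np.uint8(151), np.uint8(152), np.uint8(152)] [np.uint8(237), np.uint8(237), np.uint8(238), np.uint8(242), np.uint8(228), np.uint8(160), np.uint8(138), np.uint8(152), np.uint8(179), np.uint8(214), np.uint8(223), np.uint8(222), np.uint8(227), np.uint8(233), np.uint8(236), np.uint8(238), np.uint8(220), np.uint8(207), np.uint8(209), np.uint8(210), np.uint8(209), np.uint8(205), np.uint8(205), np.uint8(191), np.uint8(184), np.uint8(186), np.uint8(187), np.uint8(187), np.uint8(188), np.uint8(174), np.uint8(170), np.uint8(171), np.uint8(165), np.uint8(171), np.uint8(189), np.uint8(197), np.uint8(194), np.uint8(161), np.uint8(149), np.uint8(152), np.uint8(151), np.uint8(152), np.uint8(153)]
```

```bash
cat > m.py <<'E'
from h import *
y=np.radians(10.95);u=np.array([np.cos(y),np.sin(y),0])
def gap(fin,ptr,i):
    f=onz('wrist',[fin],.056,i)[0];p=onz('wrist',[ptr],.047,i)[0];print('fin',f,'ptr',p,'gap mm',1e3*(p-f)@u, 'lat',1e3*(p-f)@np.array([-u[1],u[0],0]));return f
E
python3 - <<'E'
from m import *
gap((346.8,94.5),(380.2,110.5),np.load('w6.npy',allow_pickle=True).item())
E
```

```text
fin [0.62139773 0.29525961 0.056     ] ptr [0.64848282 0.28967522 0.047     ] gap mm 25.53119116702082 lat -10.627590217240936
```

```bash
python3 -m jog '[[-0.01,-0.002,-0.001,0,0.5,0,0],[-0.01,-0.002,0,0,0.5,0,0],[0,0,0,0,0,0,0]]'
python3 - <<'E'
from m import *
i=robot.camera_info('wrist');o=robot.get_obs();snap('wrist','w7');print(o['position'],o['ft_force']@u)
im=cv2.cvtColor(cv2.imread('pics/w7.png'),cv2.COLOR_BGR2GRAY).astype(int)
# expected places
F=np.array([.62140,.29526,.056]);P=F-np.array([0,0,.009])
for n,k in(('fin',F),('ptr?',P+.0055*u-.0106*np.array([-u[1],u[0],0]))):
    a,b=proj('wrist',[k])[0];print(n,a,b);r=int(round(b));c=int(round(a))
    for q in((r,) if n=='fin' else (r-2,r+2,r+6)):print(q,c-14,im[q,c-14:c+15].tolist())
print(im[int(b)-10:int(b)+12,int(a)].tolist())
E
```

```text
time: 10.03
position: [0.5772, 0.2069, 0.1588]
eef_rot: [0.996, 0.091, 0.007, -0.003]
ft_force: [5.6, 0.5, -4.6]
grip_width: 0.128
[0.5771782  0.20694159 0.15877553] 5.58049902112913
fin 367.9877038147012 94.60309038812052
95 354 [63, 75, 82, 76, 72, 75, 76, 88, 96, 97, 97, 93, 125, 194, 217, 211, 212, 217, 173, 135, 183, 205, 201, 201, 200, 201, 207, 152, 128]
ptr? 371.7545776070193 110.79174877274313
109 358 [157, 157, 152, 150, 150, 151, 120, 89, 159, 184, 173, 173, 173, 172, 160, 154, 156, 158, 159, 158, 153, 150, 146, 145, 146, 147, 150, 155, 157]
113 358 [126, 87, 92, 95, 95, 95, 92, 138, 161, 157, 156, 156, 157, 156, 157, 156, 161, 125, 80, 165, 231, 233, 229, 229, 229, 233, 219, 172, 152]
117 358 [111, 82, 89, 92, 93, 94, 95, 91, 105, 142, 158, 157, 157, 156, 156, 160, 151, 114, 77, 201, 239, 231, 229, 228, 229, 235, 207, 158, 152]
[221, 220, 220, 219, 216, 210, 203, 205, 211, 172, 152, 156, 157, 156, 157, 157, 157, 156, 157, 157, 157, 156]
```

```bash
python3 - <<'E'
from m import *
gap((369.3,95),(380.8,111),robot.camera_info('wrist'))
E
python3 -m jog '[[-0.01,-0.002,-0.001,0,0.5,0,0],[0,0,0,0,0,0,0]]'
python3 - <<'E'
from m import *
i=robot.camera_info('wrist');o=robot.get_obs();snap('wrist','w8');print(o['position'],o['ft_force']@u)
im=cv2.cvtColor(cv2.imread('pics/w8.png'),cv2.COLOR_BGR2GRAY).astype(int)
for r in(88,95,103,112,114,118):print(r,360,im[r,360:400].tolist())
print(im[100:124,380].tolist())
E
```

```text
fin [0.6223215  0.29517599 0.056     ] ptr [0.63507026 0.28691104 0.047     ] gap mm 10.946702104923084 lat -10.536128755241574
time: 10.25
position: [0.5724, 0.2059, 0.159]
eef_rot: [0.996, 0.091, 0.007, -0.004]
ft_force: [4.6, 1.0, -3.8]
grip_width: 0.125
[0.57235247 0.20591485 0.15898292] 4.654216232585459
88 360 [81, 85, 92, 98, 99, 98, 94, 91, 99, 105, 105, 104, 102, 91, 190, 228, 220, 218, 219, 227, 163, 137, 166, 166, 165, 164, 164, 163, 164, 164, 162, 162, 161, 161, 161, 164, 164, 164, 164, 163]
95 360 [74, 80, 90, 95, 90, 87, 90, 90, 98, 101, 102, 100, 95, 102, 184, 217, 210, 210, 213, 186, 188, 202, 200, 199, 199, 200, 204, 168, 111, 172, 205, 201, 199, 200, 199, 199, 199, 198, 198, 200]
103 360 [68, 76, 85, 88, 90, 85, 82, 90, 97, 97, 97, 96, 87, 148, 203, 212, 210, 209, 215, 171, 146, 150, 151, 159, 158, 158, 159, 161, 159, 161, 161, 162, 162, 161, 161, 161, 160, 160, 160, 160]
112 360 [87, 94, 96, 96, 98, 95, 126, 155, 159, 157, 156, 155, 157, 158, 163, 126, 78, 166, 231, 234, 232, 231, 232, 236, 207, 157, 152, 154, 156, 155, 156, 156, 157, 156, 157, 156, 156, 157, 157, 156]
114 360 [88, 93, 95, 97, 96, 91, 136, 161, 156, 156, 157, 156, 157, 159, 150, 113, 78, 191, 237, 231, 229, 228, 229, 235, 206, 157, 152, 155, 156, 157, 155, 156, 155, 155, 156, 157, 157, 157, 157, 156]
118 360 [90, 92, 93, 93, 89, 137, 161, 155, 153, 155, 155, 156, 156, 160, 145, 105, 92, 205, 238, 230, 229, 228, 230, 236, 197, 148, 154, 153, 154, 155, 155, 156, 155, 154, 156, 156, 156, 156, 157, 156]
[156, 109, 122, 146, 142, 148, 151, 151, 151, 145, 186, 229, 232, 229, 229, 229, 229, 228, 229, 228, 228, 228, 229, 228]
```

```bash
python3 - <<'E'
from m import *
gap((376.3,95),(380.8,111),robot.camera_info('wrist'))
E
python3 -m jog '[[-0.009,-0.002,-0.001,0,0.3,0,0],[0,0,0,0,0,0,0]]'
python3 - <<'E'
from m import *
i=robot.camera_info('wrist');o=robot.get_obs();snap('wrist','w9');print(o['position'],o['ft_force']@u)
im=cv2.cvtColor(cv2.imread('pics/w9.png'),cv2.COLOR_BGR2GRAY).astype(int)
for r in(88,95,103,112,114,118):print(r,365,im[r,365:400].tolist())
E
```

```text
fin [0.62254655 0.29525907 0.056     ] ptr [0.63071647 0.28613787 0.047     ] gap mm 6.288573466580315 lat -10.507026850025275
time: 10.47
position: [0.569, 0.2052, 0.1593]
eef_rot: [0.996, 0.091, 0.009, -0.005]
ft_force: [5.9, 0.8, -4.5]
grip_width: 0.126
[0.56895699 0.20515425 0.15932415] 5.959981721520331
88 365 [91, 98, 101, 101, 97, 94, 91, 100, 106, 105, 104, 102, 94, 157, 212, 221, 217, 218, 222, 194, 162, 159, 161, 162, 161, 162, 162, 163, 161, 160, 161, 161, 162, 163, 162]
95 365 [88, 96, 98, 92, 88, 89, 89, 96, 101, 101, 100, 96, 101, 184, 216, 210, 207, 209, 200, 196, 199, 199, 198, 199, 200, 206, 161, 132, 183, 204, 200, 197, 198, 198, 197]
103 365 [85, 92, 94, 91, 85, 84, 89, 96, 97, 97, 96, 88, 140, 199, 211, 208, 207, 212, 189, 149, 151, 159, 158, 158, 160, 160, 160, 161, 162, 162, 162, 161, 150, 152, 161]
112 365 [134, 159, 155, 155, 155, 156, 157, 157, 162, 127, 82, 157, 230, 237, 232, 232, 232, 236, 221, 170, 152, 154, 154, 155, 155, 154, 154, 156, 156, 156, 156, 156, 157, 157, 156]
114 365 [154, 157, 154, 154, 155, 156, 155, 157, 162, 126, 78, 164, 230, 233, 229, 228, 229, 233, 210, 162, 152, 155, 155, 155, 155, 154, 154, 155, 155, 154, 155, 156, 156, 156, 156]
118 365 [157, 155, 154, 154, 154, 155, 156, 157, 149, 113, 77, 200, 239, 230, 228, 228, 229, 235, 200, 151, 154, 156, 157, 155, 154, 155, 155, 155, 154, 154, 155, 155, 156, 156, 155]
```

```bash
python3 - <<'E'
from m import *
gap((381,95),(380.6,111),robot.camera_info('wrist'))
E
python3 -m jog '[[-0.005,-0.001,-0.001,0,0.4,0,0],[0,0,-0.0005,0,0,0,0]]'
python3 - <<'E'
from m import *
i=robot.camera_info('wrist');o=robot.get_obs();snap('wrist','w10');print(o['position'],o['ft_force']@u)
im=cv2.cvtColor(cv2.imread('pics/w10.png'),cv2.COLOR_BGR2GRAY).astype(int)
for r in(88,95,103,112,114):print(r,365,im[r,365:400].tolist())
E
```

```text
fin [0.62275267 0.29535112 0.056     ] ptr [0.62773074 0.28562463 0.047     ] gap mm 3.0398662362309494 lat -10.494999696926657
time: 10.68
position: [0.5695, 0.2052, 0.1595]
eef_rot: [0.996, 0.09, 0.01, -0.006]
ft_force: [6.0, 1.6, -3.9]
grip_width: 0.126
[0.56952665 0.2052201  0.15946349] 6.201292232216761
88 365 [97, 101, 101, 97, 92, 92, 101, 105, 105, 105, 100, 100, 192, 226, 219, 218, 221, 197, 164, 158, 162, 161, 162, 162, 161, 162, 161, 160, 160, 159, 159, 159, 160, 160, 159]
95 365 [97, 94, 90, 89, 88, 94, 100, 101, 101, 99, 93, 122, 191, 214, 209, 209, 210, 206, 199, 198, 197, 197, 198, 201, 186, 130, 149, 193, 201, 198, 198, 198, 198, 197, 197]
103 365 [91, 93, 89, 85, 86, 94, 99, 97, 97, 95, 82, 178, 216, 209, 207, 208, 214, 174, 136, 152, 160, 158, 158, 160, 162, 161, 162, 162, 163, 164, 152, 154, 162, 160, 160]
112 365 [158, 155, 155, 155, 156, 157, 157, 159, 152, 113, 76, 203, 241, 233, 231, 232, 233, 238, 198, 147, 154, 155, 155, 155, 154, 155, 156, 156, 156, 156, 157, 156, 157, 157, 157]
114 365 [158, 155, 154, 156, 157, 156, 157, 160, 144, 106, 93, 206, 238, 230, 229, 229, 229, 236, 198, 147, 154, 156, 155, 155, 155, 155, 156, 157, 155, 155, 155, 156, 156, 157, 157]
```

```bash
python3 -m jog '[[-0.006,-0.001,-0.001,0,0.4,0,0],[-0.003,-0.0005,-0.001,0,0.4,0,0]]'
python3 - <<'E'
from m import *
o=robot.get_obs();print(o['position'],o['ft_force']@u)
for k in range(6): robot.camera('side')
i=robot.camera_info('wrist');o=robot.get_obs();snap('wrist','w11');print(o['position'],o['ft_force']@u)
im=cv2.cvtColor(cv2.imread('pics/w11.png'),cv2.COLOR_BGR2GRAY).astype(int)
for r in(88,95,103,112,114):print(r,365,im[r,365:400].tolist())
E
```

```text
time: 10.9
position: [0.5667, 0.2046, 0.1594]
eef_rot: [0.996, 0.09, 0.009, -0.007]
ft_force: [7.2, 1.2, 0.5]
grip_width: 0.123
[0.56670079 0.20462022 0.15938043] 7.275306638645798
[0.56695505 0.20465696 0.15934424] 6.556363231515498
88 365 [90, 90, 91, 91, 99, 102, 101, 94, 92, 93, 101, 106, 106, 105, 102, 94, 158, 213, 221, 218, 218, 222, 195, 163, 160, 162, 162, 161, 160, 161, 161, 161, 160, 161, 160]
95 365 [92, 85, 88, 93, 96, 98, 93, 88, 89, 91, 99, 102, 100, 100, 97, 99, 183, 216, 209, 207, 207, 207, 200, 196, 197, 197, 198, 200, 208, 149, 142, 191, 200, 198, 197]
103 365 [79, 82, 86, 91, 94, 95, 89, 85, 85, 94, 100, 97, 97, 96, 88, 141, 199, 212, 207, 207, 213, 180, 142, 150, 159, 158, 160, 161, 162, 161, 162, 162, 151, 143, 142]
112 365 [136, 160, 154, 155, 156, 156, 156, 156, 162, 132, 89, 129, 219, 239, 234, 233, 233, 236, 221, 171, 152, 154, 155, 155, 155, 155, 155, 155, 154, 156, 155, 155, 156, 156, 156]
114 365 [134, 158, 154, 155, 155, 156, 156, 157, 162, 125, 80, 165, 231, 234, 230, 228, 229, 233, 220, 171, 151, 153, 155, 156, 154, 155, 155, 155, 154, 155, 155, 155, 155, 155, 155]
```

Run:
```python
from m import *
gap((383.6,95),(380.8,111),robot.camera_info('wrist'))
o=robot.get_obs();print((np.array([.606,.212,0])-o['position'])@u)
```

```text
fin [0.62107079 0.29526134 0.056     ] ptr [0.62442104 0.28526894 0.047     ] gap mm 1.3911756216958688 lat -10.446855399492689
0.03974463992408033
```

```bash
python3 -m jog '[[-0.004,-0.001,-0.001,0,0.3,0,0]]'
python3 - <<'E'
from m import *
for k in range(8): robot.camera('side')
P=[]
for k in range(4):
    robot.camera('side');o=robot.get_obs();P.append(np.r_[o['position'],o['ft_force']@u,o['grip_width']])
print(np.round(P,4));i=robot.camera_info('wrist');snap('wrist','w12')
im=cv2.cvtColor(cv2.imread('pics/w12.png'),cv2.COLOR_BGR2GRAY).astype(int)
for r in(88,95,103,112,114):print(r,365,im[r,365:400].tolist())
E
```

```text
time: 11.33
position: [0.5659, 0.2043, 0.1594]
eef_rot: [0.996, 0.09, 0.009, -0.008]
ft_force: [7.4, 2.7, 0.4]
grip_width: 0.124
[[0.5655 0.2043 0.1594 7.2576 0.1253]
 [0.5655 0.2043 0.1594 6.4393 0.121 ]
 [0.5655 0.2043 0.1594 7.3546 0.1249]
 [0.5655 0.2043 0.1594 6.5626 0.1245]]
88 365 [90, 90, 90, 90, 89, 91, 97, 99, 98, 94, 92, 91, 100, 106, 105, 105, 104, 97, 131, 202, 223, 218, 217, 221, 204, 171, 159, 161, 162, 162, 162, 162, 161, 160, 159]
95 365 [211, 166, 94, 84, 86, 91, 96, 98, 93, 89, 88, 90, 98, 102, 102, 100, 99, 88, 171, 213, 208, 207, 207, 207, 202, 196, 197, 197, 197, 199, 206, 145, 126, 185, 201]
103 365 [77, 81, 85, 84, 86, 90, 94, 94, 94, 87, 84, 91, 97, 99, 98, 98, 93, 100, 183, 214, 207, 205, 209, 194, 155, 147, 158, 157, 159, 159, 160, 161, 161, 161, 150]
112 365 [158, 155, 156, 156, 154, 156, 155, 156, 160, 131, 89, 130, 221, 241, 236, 234, 234, 236, 232, 185, 151, 156, 155, 155, 155, 155, 155, 155, 155, 155, 155, 155, 155, 156, 155]
114 365 [160, 156, 155, 153, 155, 156, 155, 156, 161, 128, 83, 155, 227, 234, 230, 228, 229, 233, 218, 170, 152, 155, 156, 155, 155, 154, 155, 155, 155, 154, 156, 154, 155, 156, 154]
```

Run:
```python
from m import *
gap((385.6,95),(380.8,111),robot.camera_info('wrist'))
print(robot.get_obs()['time'],robot.close_job())
```

```text
fin [0.62088108 0.29525672 0.056     ] ptr [0.62289807 0.28502954 0.047     ] gap mm 0.037593103663195127 lat -10.424109972865047
the job is handed in; nothing more can be done
11.9833 None
```

I lifted the big ring off the middle peg by its tab and hung it on the tester's hook. I then drew the carriage out by the ring to the mark and handed the job in at 12.0 s, still gripping the ring.

Last checks before hand-in:
- **Pointer:** it measured 0.04 mm from the marker fin along the slide. I estimate about 1–2 mm of uncertainty, against a tolerance of 5 mm.
- **Pull:** it read 6.4–7.4 N. At about 50 mm of draw the spring should pull about 7.2 N, so the two agree.
- **Steadiness:** the tool position did not change over the last four readings.
- **Grip:** the opening stayed at about 0.125, roughly 10.7 mm against the nominal 12 mm tab. The ring stayed held throughout.

Less certain points:
- **Tilt and height:** under load the tool tilted about 1° and rose 2–3 mm. I estimate the ring about 8 mm above the hook's corner, against a limit of 18 mm. That height comes from the tool pose, not from a final picture.
- **Small moves:** steps of a few millimetres under the spring load fell short, so I repeated them until the pointer lined up.
- **Other rings:** I did not picture them again at the end. Apart from the peg rings' rack and the tester's hook, nothing came close to them during the moves.

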